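# Switch on the buffet warmers in order

## Robot

A 6-joint arm with a two-finger parallel gripper is mounted at the origin on the work surface. World frame = base frame: x ahead of the robot, y to its left, z up, the work surface at z = 0. Lengths are in m, angles in rad, forces in N, time in s.
With the tool pointing down it reaches from about 0.35 to 0.85 m from the base axis. Payload 8.1 kg.
Tool frame: the origin (TCP) lies midway between the tips of the shut fingers; the grasp point (between the pads) lies 19 mm behind it; y points along the fingers, z is the direction in which the jaws open and shut, and the axes are right-handed (so a half turn about y gives the same grasp; the last joint's range is limited). The gripper opens to 93 mm and grips with 3 to 60 N. Pads are 15 mm wide; open, the fingers measure 128 mm over their backs; the gripper's body (75 mm by 188 mm) begins 65 mm behind the grasp point.
Start: joints at [1.097, 0.13, 1.488, -0, 1.523, -0.085], TCP at [0.227, 0.555, 0.219] pointing down, gripper open.
Joint ranges: [-2.96, 2.96], [-0.89, 2.26], [0.02, 2.5], [-1.34, 4.48], [0, 2.73], [-2.66, 2.66]. Speed limits (rad/s): [2.39, 2.39, 2.79, 3.14, 3.14, 3.14].

## Interface

Orientations are given as a rotation vector (axis times angle).
In Python, from rig import robot gives the robot as it stands. Calls block until the motion is done:
- robot.movep(position, orientation): joint-space move of the TCP to a pose.
- robot.servo_line(position, vel=0.15, rotation=None, force_limit=None): straight line of the TCP; rotation=None keeps the orientation; vel is the mean speed in m/s. With force_limit (N) it stops when the force on the tool has changed by that much, and returns True; else False.
- robot.movej(angles): joint-space move.
- robot.ungrasp() and robot.clamp(newtons=None): open the fingers fully, or close them until they stop; newtons is the grip in N (None keeps the last).
- robot.hold(seconds).
- robot.ik(position, orientation): joint angles nearest the present ones, or None.
- robot.state(): the state.
- robot.read_camera(name): name is "side" or "top" or "wrist"; returns a dict with "image" (400x640x3 uint8, blue, green, red), "mtx" (3x3 intrinsics, pixels), "R" (3x3) and "t" (3): a world point X has camera coordinates R X + t; the wrist camera has in their place "hand_eye" (4x4, takes a point from camera to tool coordinates, whose origin is the TCP and whose axes are the tool frame's). Camera axes: x right, y down, z forward; pixel columns grow to the right and rows downward; lengths in m; the calibration is good to about 2 mm. A picture is of the moment at which its call begins: read the wrist's pose just before it. There is no depth.
A pose or a line that the arm cannot do raises robot.MotionError and nothing moves.
- robot.job_done(): hands the job in, once; it reports no verdict.
The state is a dict: "time": time; "q": joint angles; "dq": joint speeds; "joint_efforts": joint torques, N m; "eef_pos": TCP position; "ee_rot": TCP orientation; "contact_force": force on the tool from outside, world axes, zero at the start; "torque": the same for the moment, N m; "finger_gap": finger opening in m.
Only numpy, scipy, OpenCV 4.12 (cv2) and the standard library are available. Lean on these libraries where they do the work, as an engineer would, in place of code of your own. Each camera call takes 0.05 s, during which the arm holds its last target.

## Task

Switch on the three food warmers of the buffet one after the other, so that the fuse holds: first the one with the round pot, then the one with the long pan, last the one with the square pan. For each, lightly press the button on the ledge in front of its pan down with the fingertips until it is in; it stays in by itself. Leave the lids and the other tableware where they are, and finish with the hand clear.

Things in the scene. Friction and masses are not known exactly. Their poses are not given: they have to be found in the camera images.
- round_warmer: Fixed steel housing, 170 wide (y), 55 high, 246 long (x), with a round pot 150 across and round lid 158, centred at x = 122. Rim 95 above the table, lid handle below 125. Origin at table height below the middle of its button; z up, +x from button to pan, away from the robot. Black ledge (70 deep) in front holds the button. Bears up to 30 N. (mm)
- round_button (a joint): Press switch of the round warmer, in m: 0 = fully out (off), grows as it is pressed down to 0.010 = fully in, hard stop. It moves against about 3 N of friction, has no spring, and stays where it is left. On from 0.006; it starts between 0 and 0.0015.
- round_button_top (a point): Middle of the flat top of the round warmer's button, an upright plain aluminium cap 28 mm across; moves down with it. Fully out it is 24 mm above the ledge (79 mm above the table), fully in 14 mm above it (69 mm). The cap sits on rubber: under load it sinks a further 1 mm per 2 N, up to 8 mm, and springs back. All three buttons are alike.
- round_lid: Loose steel lid of the round warmer, 0.35 kg, 6 mm thick with a handle on top (28 mm high in all), lying on the pan's rim. Origin at the centre of its underside. To be left alone.
- long_warmer: Fixed steel housing, 170 wide (y), 55 high, 361 long (x), with an oblong pan 265 x 150 and oblong lid 273 x 158, centred at x = 180. Rim 95 above the table, lid handle below 125. Origin at table height below the middle of its button; z up, +x from button to pan, away from the robot. Black ledge (70 deep) in front holds the button. Bears up to 30 N. (mm)
- long_button (a joint): Press switch of the long warmer, in m: 0 = fully out (off), grows as it is pressed down to 0.010 = fully in, hard stop. It moves against about 3 N of friction, has no spring, and stays where it is left. On from 0.006; it starts between 0 and 0.0015.
- long_button_top (a point): Middle of the flat top of the long warmer's button, an upright plain aluminium cap 28 mm across; moves down with it. Fully out it is 24 mm above the ledge (79 mm above the table), fully in 14 mm above it (69 mm). The cap sits on rubber: under load it sinks a further 1 mm per 2 N, up to 8 mm, and springs back. All three buttons are alike.
- long_lid: Loose steel lid of the long warmer, 0.35 kg, 6 mm thick with a handle on top (28 mm high in all), lying on the pan's rim. Origin at the centre of its underside. To be left alone.
- square_warmer: Fixed steel housing, 170 wide (y), 55 high, 246 long (x), with a square pan 150 x 150 and square lid 158 x 158, centred at x = 122. Rim 95 above the table, lid handle below 125. Origin at table height below the middle of its button; z up, +x from button to pan, away from the robot. Black ledge (70 deep) in front holds the button. Bears up to 30 N. (mm)
- square_button (a joint): Press switch of the square warmer, in m: 0 = fully out (off), grows as it is pressed down to 0.010 = fully in, hard stop. It moves against about 3 N of friction, has no spring, and stays where it is left. On from 0.006; it starts between 0 and 0.0015.
- square_button_top (a point): Middle of the flat top of the square warmer's button, an upright plain aluminium cap 28 mm across; moves down with it. Fully out it is 24 mm above the ledge (79 mm above the table), fully in 14 mm above it (69 mm). The cap sits on rubber: under load it sinks a further 1 mm per 2 N, up to 8 mm, and springs back. All three buttons are alike.
- square_lid: Loose steel lid of the square warmer, 0.35 kg, 6 mm thick with a handle on top (28 mm high in all), lying on the pan's rim. Origin at the centre of its underside. To be left alone.
- shaker: Steel salt shaker, loose, 44 mm across, 78 mm high, standing 115 mm to the left (robot's left, +y) of the round warmer's button. Origin at the centre of its foot. To be left alone.
- spoon: Serving spoon, loose, 220 mm long, lying on the table between the robot and the warmers. Origin near its middle. To be left alone.
- bowl: White bowl, loose, 120 mm across, 50 mm high, standing to the robot's left, nearer than the warmers. Origin at the centre of its foot. To be left alone.

How it is judged:
On the way, in this order (a step that is already met when the one before it is completed fails the run):
1. the round warmer's button is pressed in (value of joint round_button above 0.006 m), for 0.1 s.
2. the long warmer's button is pressed in (value of joint long_button above 0.006 m), for 0.1 s.
3. the square warmer's button is pressed in (value of joint square_button above 0.006 m), for 0.1 s.
At the end, for the whole second after the job is handed in: All three buttons are in by more than 6 mm of their 10 mm; the lids are within 10 mm, and shaker, spoon and bowl within 20 mm, of where they started, all at rest (value of joint each of round_button, long_button, square_button above 0.006 m and distance of each of round_lid, long_lid, square_lid from where it was at the start of the episode below 0.01 m and distance of each of shaker, spoon, bowl from where it was at the start of the episode below 0.02 m and linear speed of each of round_lid, long_lid, square_lid, shaker, spoon, bowl below 0.02 m/s); the robot touches nothing.
It fails at once if the long warmer's button is pressed before the round one is on (value of joint long_button above 0.003 m and value of joint round_button below 0.006 m).
It fails at once if the square warmer's button is pressed before the long one is on (value of joint square_button above 0.003 m and value of joint long_button below 0.006 m).
It fails at once if a warmer or its button is pressed harder than 30 N (contact force between any of the fingers, the arm and round_warmer above 30 N or contact force between any of the fingers, the arm and long_warmer above 30 N or contact force between any of the fingers, the arm and square_warmer above 30 N).
It fails at once if a lid is shifted or lifted by more than 10 mm (distance of any of round_lid, long_lid, square_lid from where it was at the start of the episode above 0.01 m).
It fails at once if the shaker, spoon or bowl is shifted or lifted by more than 20 mm (distance of any of shaker, spoon, bowl from where it was at the start of the episode above 0.02 m).
It also fails if it takes over 56 s, if anything falls off the work surface, if the arm or the gripper's body presses on something with over 40 N, if the wrist force passes 120 N, or if a joint passes its speed limit or range.

## Working session

There is one attempt and no reset: what is moved stays moved. The work goes in short steps, each a Python script; the robot and the scene stay as the last script left them, time stands still between calls to the robot, and variables do not carry over. Pictures are saved under pics/ and viewed, and the job is handed in when it is done.

```bash
mkdir -p pics; python3 - <<'E'
from rig import robot
import cv2,numpy as np
s=robot.state();print({k:np.round(v,3) for k,v in s.items()})
for n in("top","side","wrist"):
    c=robot.read_camera(n);cv2.imwrite(f"pics/{n}0.png",c["image"])
    print(n,{k:np.round(v,3).tolist() for k,v in c.items() if k!="image"})
E
```

```text
{'time': np.float64(0.0), 'q': array([ 1.097,  0.131,  1.489, -0.   ,  1.523, -0.085]), 'dq': array([ 0.   , -0.   , -0.001, -0.001,  0.   , -0.   ]), 'joint_efforts': array([-0.0000e+00, -5.5983e+01, -4.9176e+01,  7.7000e-02,  3.5000e-02,
       -0.0000e+00]), 'eef_pos': array([0.227, 0.555, 0.218]), 'ee_rot': array([-1.551,  0.305, -0.305]), 'contact_force': array([ 0.255,  0.322, -0.391]), 'torque': array([-0.022, -0.014, -0.021]), 'finger_gap': np.float64(0.093)}
top {'mtx': [[384.451, 0.0, 318.411], [0.0, 384.451, 200.086], [0.0, 0.0, 1.0]], 'R': [[0.014, -1.0, 0.022], [-0.996, -0.016, -0.084], [0.085, -0.021, -0.996]], 't': [0.043, 0.533, 0.925]}
side {'mtx': [[365.217, 0.0, 314.831], [0.0, 365.217, 195.813], [0.0, 0.0, 1.0]], 'R': [[0.924, -0.382, 0.002], [-0.276, -0.67, -0.69], [0.265, 0.637, -0.724]], 't': [-0.481, 0.238, 0.952]}
wrist {'mtx': [[326.179, 0.0, 315.661], [0.0, 326.179, 200.858], [0.0, 0.0, 1.0]], 'hand_eye': [[-0.001, 0.966, 0.26, -0.071], [-0.0, -0.26, 0.966, -0.166], [1.0, 0.001, 0.001, 0.0], [0.0, 0.0, 0.0, 1.0]]}
```

View pics/top0.png

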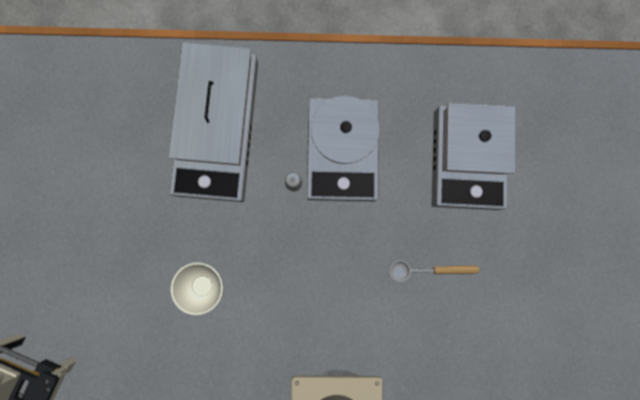

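View pics/side0.png

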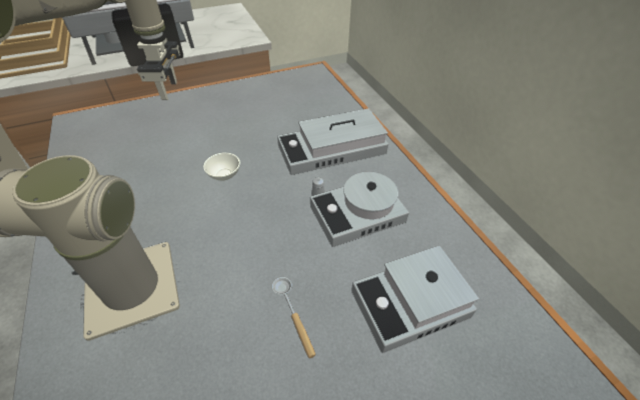

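View pics/wrist0.png

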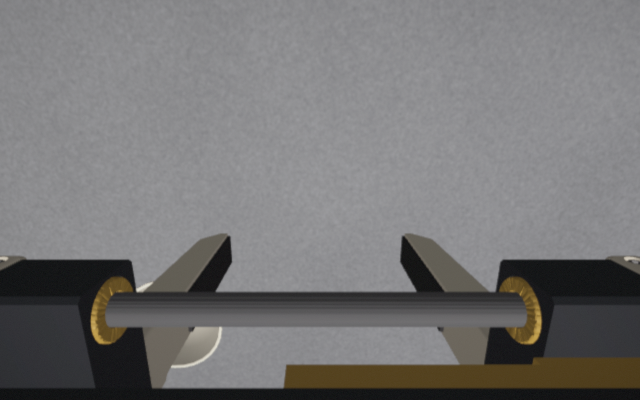

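The top view shows the buttons as bright discs on black ledges: long (204,181), round (344,183) and square (476,191). In the side view they are at about (293,143), (332,208) and (383,302). The shaker is at (293,181) in the top view. Next I measure the buttons in both views.

```bash
cat > meas.py <<'E'
import cv2,numpy as np
seeds={"top":{"long":(204,181),"round":(344,183),"square":(476,191)},"side":{"long":(293,143),"round":(332,208),"square":(383,302)}}
def blob(im,seed,thr=150,r=16):
    g=cv2.cvtColor(im,cv2.COLOR_BGR2GRAY); x0,y0=seed[0]-r,seed[1]-r
    m=(g[y0:y0+2*r,x0:x0+2*r]>thr).astype(np.uint8)
    n,l,st,c=cv2.connectedComponentsWithStats(m)
    i=l[r,r]; return c[i]+[x0,y0],st[i]
def ray(c,uv):
    p=cv2.undistortPoints(np.array([[uv]],float),c["mtx"],None)[0,0]
    R,t=np.array(c["R"]),np.array(c["t"]); return -R.T@t, R.T@np.array([p[0],p[1],1])
def onplane(c,uv,z):
    o,d=ray(c,uv); return o+d*(z-o[2])/d[2]
def tri(c1,u1,c2,u2):
    P=[c["mtx"]@np.c_[c["R"],c["t"]] for c in(c1,c2)]
    X=cv2.triangulatePoints(P[0],P[1],np.array(u1,float).reshape(2,1),np.array(u2,float).reshape(2,1))[:,0]
    return X[:3]/X[3]
E
python3 - <<'E'
from rig import robot
from meas import *
C={n:robot.read_camera(n) for n in("top","side")}
for k in("round","long","square"):
    u={}
    for n in C:
        u[n],st=blob(C[n]["image"],seeds[n][k]); print(k,n,u[n].round(1),st,onplane(C[n],u[n],.0785).round(4))
    print("  tri",tri(C["top"],u["top"],C["side"],u["side"]).round(4))
# ledge black orientation
g=cv2.cvtColor(C["top"]["image"],cv2.COLOR_BGR2GRAY)
for k,(x,y) in seeds["top"].items():
    m=np.zeros_like(g); m[y-22:y+22,x-42:x+42]=(g[y-22:y+22,x-42:x+42]<50)*255
    cs=max(cv2.findContours(m,0,2)[0],key=cv2.contourArea)
    r=cv2.minAreaRect(cs);b=cv2.boxPoints(r)
    print(k,r,[onplane(C["top"],p,.055)[:2].round(3).tolist() for p in b], onplane(C["top"],r[0],.055).round(4))
    t=C["top"]["image"][y-40:y+40,x-60:x+60]; cv2.imwrite(f"pics/z_{k}.png",cv2.resize(t,None,fx=4,fy=4,interpolation=0))
    x,y=seeds["side"][k]; t=C["side"]["image"][y-40:y+40,x-60:x+60]; cv2.imwrite(f"pics/zs_{k}.png",cv2.resize(t,None,fx=4,fy=4,interpolation=0))
print("shaker",onplane(C["top"],(293,181),.078))
a=[np.vstack([cv2.imread(f"pics/{p}_{k}.png") for p in("z","zs")]) for k in("round","long")]
cv2.imwrite("pics/zz.png",cv2.resize(np.hstack(a),(720,480)))
E
```

```text
round top [343.2 182.8] [10 11 11 11 89] [ 0.5684 -0.0054  0.0785]
round side [331.9 207.4] [12 12  9  8 58] [ 0.5689 -0.0094  0.0785]
  tri [ 0.5697 -0.0059  0.0744]
long top [203.9 181.1] [11 11 11 11 93] [0.567  0.317  0.0785]
long side [292.5 142.4] [12 13  8  6 35] [0.567  0.3122 0.0785]
  tri [0.5682 0.3181 0.0738]
square top [476.1 191. ] [11 11 11 11 88] [ 0.5545 -0.3171  0.0785]
square side [382. 302.] [ 10  11  11  11 102] [ 0.5553 -0.3188  0.0785]
  tri [ 0.5553 -0.318   0.0768]
long ((206.1682586669922, 182.42660522460938), (61.642860412597656, 22.618009567260742), 5.04245138168335) [[0.545, 0.392], [0.599, 0.389], [0.589, 0.244], [0.535, 0.247]] [0.567 0.318 0.055]
round ((342.0, 184.0), (22.0, 60.0), 90.0) [[0.594, 0.068], [0.596, -0.076], [0.543, -0.076], [0.541, 0.067]] [ 0.5687 -0.0044  0.055 ]
square ((471.99676513671875, 192.06393432617188), (59.15303421020508, 21.894304275512695), 2.935673236846924) [[0.531, -0.244], [0.583, -0.248], [0.578, -0.391], [0.526, -0.387]] [ 0.5544 -0.3173  0.055 ]
shaker [0.57083261 0.11149963 0.078     ]
```

View pics/zz.png

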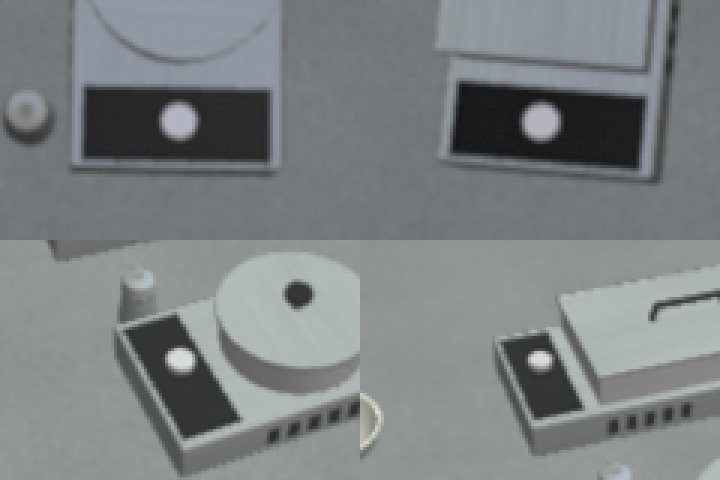

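Both views agree to within 5 mm: round (0.569, -0.006), long (0.567, 0.317) and square (0.555, -0.318). The triangulated heights of 74–77 mm fit the expected 77.5–79 mm within calibration, and the ledges are centred on the buttons. The shaker is 117 mm left of the round button, against 115 mm given. I press the round button first.

```bash
cat > press.py <<'E'
from rig import robot
import numpy as np
ROT=[-np.pi/2,0,0]
P={"round":(.569,-.0065),"long":(.567,.317),"square":(.555,-.318)}
def above(k,z=.2): robot.movep([*P[k],z],ROT)
def show(m):
    s=robot.state();print(m,round(float(s["time"]),2),s["eef_pos"].round(4),s["contact_force"].round(2),s["finger_gap"].round(4),flush=True)
def press(k):
    robot.servo_line([*P[k],.095],vel=.1); robot.hold(.3); show("pre")
    for zt in(.076,.072,.068,.064,.0625):
        hit=robot.servo_line([*P[k],zt],vel=.02,force_limit=10); robot.hold(.2); show(f"{zt} {hit}")
        if hit: break
E
python3 - <<'E'
from press import *
robot.clamp(10); show("shut")
above("round"); show("above")
press("round")
robot.servo_line([*P["round"],.2],vel=.12); show("up")
import cv2
for n in("side",): cv2.imwrite(f"pics/{n}1.png",robot.read_camera(n)["image"])
E
```

```text
Traceback (most recent call last):
  File "press.py", line 7, in show
    s=robot.state();print(m,round(float(s["time"]),2),s["eef_pos"].round(4),s["contact_force"].round(2),s["finger_gap"].round(4),flush=True)
                                                                                                        ^^^^^^^^^^^^^^^^^^^^^
AttributeError: 'float' object has no attribute 'round'
```

```bash
sed -i 's/s\["finger_gap"\].round(4)/round(float(s["finger_gap"]),4)/; s/s\["eef_pos"\].round/np.array(s["eef_pos"]).round/; s/s\["contact_force"\].round/np.array(s["contact_force"]).round/' press.py
python3 - <<'E'
from press import *
show("shut")
above("round"); show("above")
press("round")
robot.servo_line([*P["round"],.2],vel=.12); show("up")
import cv2
for n in("side",): cv2.imwrite(f"pics/{n}1.png",robot.read_camera(n)["image"])
E
```

```text
shut 1.7 [0.2274 0.5552 0.2187] [ 0.21 -0.42 -0.12] 0.0005
above 4.04 [ 0.569  -0.0057  0.2001] [ 0.23  0.09 -0.93] 0.0004
pre 5.54 [ 0.5693 -0.0065  0.0954] [-0.6   0.    0.15] 0.0003
0.076 False 6.84 [ 0.569  -0.0065  0.0761] [-2.68 -0.2   2.51] 0.0002
0.072 False 7.39 [ 0.5693 -0.0065  0.0721] [ 0.95 -0.89  1.96] 0.0003
0.068 False 7.94 [ 0.5692 -0.0065  0.0681] [ 1.39 -0.36  2.89] 0.0002
0.064 False 8.49 [ 0.5693 -0.0065  0.0648] [-1.63 -0.28  8.6 ] 0.0003
0.0625 False 8.94 [ 0.5693 -0.0065  0.0635] [-2.64 -0.1  11.28] 0.0007
up 10.24 [ 0.5684 -0.0064  0.1988] [-0.22 -0.23 -0.97] 0.0006
```

View pics/side1.png

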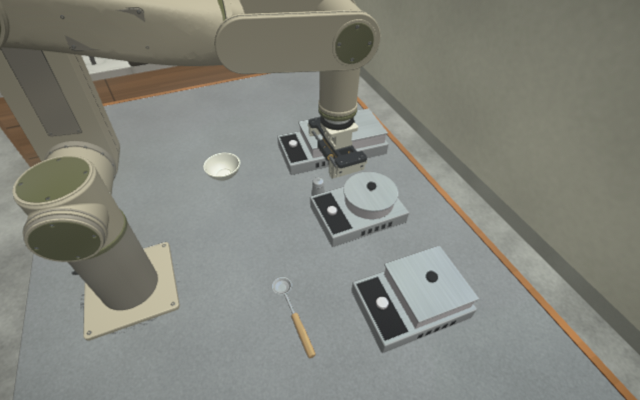

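The forces match a full press: about 3 N during travel, then 2 N per mm at the stop, with 11.3 N at z = 63.5 mm (fully in plus 5.6 mm of rubber). The side view shows the round button lower, at about (332,210), and nothing else moved. Next is the long warmer, then the square one if the long one shows the same forces.

```bash
python3 - <<'E'
from press import *
for k in("long","square"):
    above(k); show("above "+k)
    press(k)
    s=robot.state(); f=s["contact_force"][2]; z=s["eef_pos"][2]
    robot.servo_line([*P[k],.2],vel=.12); show("up")
    if not(f>5.5 and z<.067): print("CHECK",f,z);break
import cv2
robot.movep([.40,-.1,.35],ROT); show("clear")
from meas import *
C={}
for n in("side","top"):
    C[n]=robot.read_camera(n);cv2.imwrite(f"pics/{n}2.png",C[n]["image"])
im0=cv2.imread("pics/side0.png")
for k,s in seeds["side"].items(): print(k,blob(im0,s)[0].round(1),blob(C["side"]["image"],s)[0].round(1))
E
```

```text
above long 11.52 [0.5675 0.3158 0.1999] [-0.41 -0.9  -1.02] 0.0006
pre 13.02 [0.5672 0.3171 0.0955] [-0.05  0.71  0.31] 0.0006
0.076 False 14.32 [0.5671 0.317  0.0762] [-1.19 -0.83  1.82] 0.0004
0.072 False 14.87 [0.5673 0.3171 0.0722] [1.65 0.27 1.97] 0.0001
0.068 False 15.42 [0.5671 0.317  0.0681] [1.61 0.26 1.75] 0.0005
0.064 False 15.97 [0.5672 0.3171 0.0649] [-1.38 -0.86  8.71] 0.001
0.0625 False 16.42 [0.5673 0.3171 0.0637] [-1.24 -0.79 10.44] 0.0003
up 17.72 [0.5664 0.3167 0.1986] [-0.25  0.31 -0.68] 0.0006
above square 19.98 [ 0.5556 -0.317   0.2   ] [-1.41 -0.27  0.05] 0.0005
pre 21.48 [ 0.5552 -0.3181  0.0955] [-0.44 -0.91 -1.02] 0.0004
0.076 False 22.78 [ 0.5551 -0.318   0.0761] [-1.08  0.15  2.15] 0.0009
0.072 False 23.33 [ 0.5553 -0.3182  0.0722] [ 1.78 -1.03  2.47] 0.0005
0.068 False 23.88 [ 0.5551 -0.3181  0.0681] [ 0.9  -1.68  2.84] 0.001
0.064 False 24.43 [ 0.5552 -0.3181  0.0648] [-1.28  0.08  8.16] 0.0003
0.0625 False 24.88 [ 0.5553 -0.3181  0.0637] [-2.3   1.02 11.41] 0.0005
up 26.18 [ 0.5545 -0.3176  0.1986] [ 0.82 -0.11 -0.76] 0.0004
clear 27.36 [ 0.4002 -0.1004  0.3493] [-1.09 -0.58 -0.87] 0.0006
long [292.5 142.4] [291.7 143.2]
round [331.9 207.4] [331.7 209.4]
square [382. 302.] [381.4 303.8]
```

View pics/side2.png

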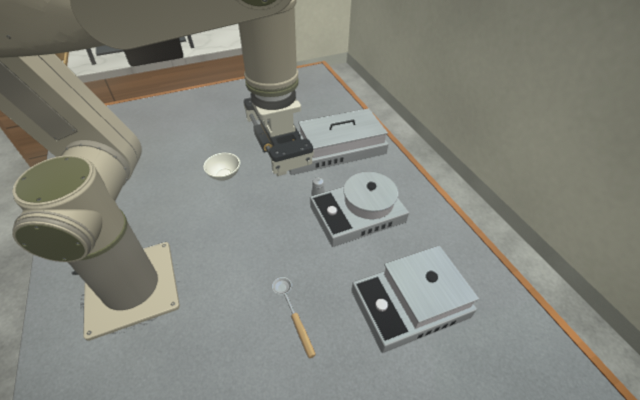

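View pics/top2.png

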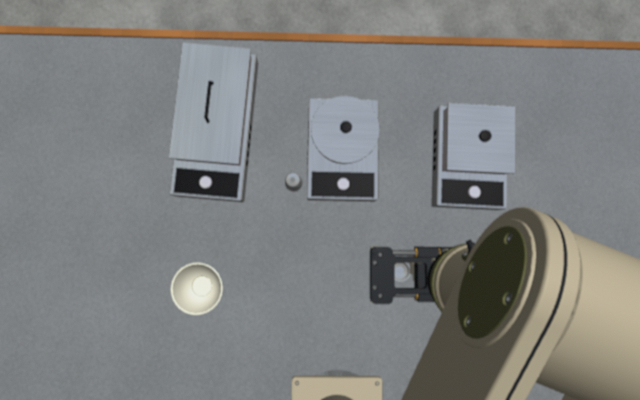

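All three presses gave the same forces, ending at 10.4–11.4 N with z at about 63.6 mm. In the side view the round and square buttons sit about 2 px lower. The gripper covers the long one there, so that reading is invalid, but in the top view it has shifted from (204,181) to about (205,182). Lids, shaker, spoon and bowl look unmoved and the hand is clear.

```bash
python3 - <<'E'
from press import *
robot.hold(.3); show("end"); robot.job_done()
E
```

```text
end 27.76 [ 0.4001 -0.1002  0.3497] [ 0.07 -0.6   0.55] 0.0
the job is handed in; nothing more can be done
```

I pressed the buttons in the order round, long, square with the shut fingertips, then moved the hand clear and handed the job in at about 28 s; no verdict was reported.

- **Presses:** Each button gave about 2–3 N during travel, then rose to 10.4–11.4 N with the tip at about 63.6 mm. That matches fully in (69 mm) plus the rubber's sink, and is well under the 30 N limit.
- **Last pictures:** The round and square buttons sit visibly lower in the side view. Lids, shaker and bowl looked unmoved, and so did the spoon in the side view. I judged that by eye and did not measure it.
- **Checks that fell short:**
  - The gripper hid the long button in the last side view, so its press rests on the forces and a shift of about 1 px in the top view, read by eye.
  - The arm hid most of the spoon in the last top view.
  - The first triangulated button heights were 2–5 mm low, which I put down to camera calibration error.

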